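# Point the reagent selector at the blue-capped bottle and start the pump

### The arm

A 6-joint arm with a two-finger parallel gripper is mounted at the origin on a cart in front of the work surface, level with it; the furniture and walls round the work are solid. World frame = base frame: x ahead of the robot, y to its left, z up, the work surface at z = 0. Lengths are in m, angles in rad, forces in N, time in s.
With the tool pointing down it reaches from about 0.25 to 0.775 m from the base axis. Payload 4 kg.
Tool frame: the origin (TCP) lies on the centre line of the jaws, within the pads' length; the fingertips stand 14 mm ahead of it and the grasp point (between the pads) lies 5 mm behind it (robot.tcp_to_tips is the distance from the TCP to the fingertips, in m); z points along the fingers, y is the line along which they close (so a half turn about z gives the same grasp; the last joint's range is limited). The gripper opens to 94 mm and grips with 3 to 60 N. Pads are 16 mm wide; open, the fingers measure 119 mm over their backs; the gripper's body (75 mm by 177 mm) begins 78 mm behind the grasp point.
Start: joints at [-1.384, 0.087, 1.371, -0, 1.684, -0.103], TCP at [0.157, -0.527, 0.22] pointing down, gripper open.
Joint ranges: [-3.1, 3.1], [-0.76, 2.03], [0.27, 2.55], [-1.08, 4.22], [0.17, 2.65], [-2.57, 2.57]. Speed limits (rad/s): [2.79, 2.79, 3.14, 3.14, 3.14, 3.14].

### API

Orientations are given as [roll, pitch, yaw] about the fixed x, y, z axes, in that order (R = Rz(yaw) Ry(pitch) Rx(roll)).
In Python, from bench import robot gives the robot as it stands.
- The arm moves only by the tool carry_out, never from a script. Its argument "increments" is a list of rows, each a list of 3 entries, a list of its own where there are three numbers: the closure in counts, from 0 (fully open) to 255 (shut), then the shift along the tool's x, y, z in mm, then the turn about the tool's z in degrees. In form: [[fingers, [dx, dy, dz], twist], ...]. A call has 1 to 8 rows; each row shifts and turns the commanded pose from where the row before left it, along the tool's axes as they then stand; what a row does not reach is not made up. A row lasts 1/10 s, in which the tool goes at most 50 mm and 8.59 degrees, less where a joint would pass 70% of its speed; a pose out of reach is approached as far as the arm can. A call with a gripper value outside its range is refused whole. The fingers move at their own pace and stop on an object; the grip force is fixed at half the most. Time passes only in rows, so rows that do not move let the fingers close. It gives the time, the measured TCP pose, the force, the opening and the grip force at its end, in the units of the state.
- robot.get_obs(): the state, without advancing time (a new reading comes with each control period).
- robot.snapshot(name): name is "scene" or "side" or "wrist"; returns the picture (384x512x3 uint8, blue, green, red); there is no depth.
- robot.get_calibration(name): a dict with "vfov" (degrees; the focal length in pixels is half the picture's height over the tangent of half this angle, whatever the lens; pixels are square), "cx", "cy" (the principal point, pixels), "T" (4x4, takes a point from camera to world coordinates). Camera axes: x right, y down, z forward; pixel columns grow to the right and rows downward; lengths in m; the calibration is good to about 2 mm. A picture is of the moment at which its call begins: read the wrist's pose just before it. get_calibration takes no time and is no camera call; for the wrist camera it gives the pose at the moment of the call.
- robot.close_job(): hands the job in; it is judged then, once.
The state is a dict: "time": time; "joint_positions": joint angles; "qvel": joint speeds; "joint_torque": joint torques, N m; "tool_pos": TCP position; "ee_rot": TCP orientation; "wrist_force": force on the tool from outside, world axes, zero at the start; "wrist_torque": the same for the moment, N m; "width": finger opening in m; "finger_force": force on a finger pad.
Only numpy, scipy, OpenCV 4.12 (cv2) and the standard library are available. Lean on these libraries where they do the work, as an engineer would, in place of code of your own. Each camera call takes 0.05 s, during which the arm holds its last target. There are 200 camera calls.

### The job

Push the red pointer arm of the selector valve round with a fingertip until it points straight at the blue-capped one of the three bottles standing on the valve station, then press the green button on the pump box all the way down and let it come up again. Do not press the button before the pointer is set, only push the arm from one side at a time (never pinch it), and leave the bottles and everything else standing where they are.

Things in the scene. Friction and masses are not known exactly. Their poses are not given: they have to be found in the camera images.
- station: Fixed selector station: white foot 12 mm thick; three arms 46 mm wide at +1.1, 0 and -1.1 rad from its x axis, each ending in a bottle ring 165 mm from the centre; aluminium valve column at the centre (radius 21 mm above 58 mm, 32 mm at the foot). On the arms nothing but the bottles stands above 40 mm. Origin: underside, on the valve axis; z is up.
- pointer (a joint): Angle (rad) of the red pointer about the vertical valve axis: 0 = along the station's x axis (the middle bottle ring), positive = anticlockwise seen from above. Turns from -2.2 to 2.2, stays where it is left; a push at 75 mm from the axis takes about 2 N.
- pointer_pivot (a point): Point on the valve axis at mid height of the pointer arm, 89 mm above the bench; its x axis points along the pointer to its tip, z up. Hub radius 18 mm.
- pointer_tip (a point): White arrow tip of the pointer, 117 mm from the pivot, at mid height. The red arm between hub and tip is straight, 18 mm wide, its sides upright from 81 to 97 mm above the bench, with a 6 mm wide rib up to 101 mm along the middle of its top. Space below it is open but for the column.
- pointer_left_side: Left side cheek of the pointer arm (seen from the hub towards the tip), 6 mm thick; origin on the valve axis 78 mm above the bench. Not to be touched together with the right one.
- pointer_right_side: Right side cheek of the pointer arm, likewise.
- bottle_3: The bottle to select: clear, BLUE cap and blue band, diameter 44 mm, 120 mm high; loose, standing on the 12 mm thick foot of the station in a shallow ring (10 mm high) 165 mm from the pivot. Origin: centre of its underside; z is up.
- bottle_1: Bottle with black cap and green band, diameter 48 mm, 132 mm high; loose, standing on the 12 mm thick foot of the station in a shallow ring (10 mm high) 165 mm from the pivot. Origin: centre of its underside; z is up.
- bottle_2: Bottle with black cap and red band, diameter 48 mm, 132 mm high; loose, standing on the 12 mm thick foot of the station in a shallow ring (10 mm high) 165 mm from the pivot. Origin: centre of its underside; z is up.
- pump: Fixed white pump box, 96 x 90 mm, 54 mm high, with a green button on its top. It stands to the left or to the right of the station. Origin: centre of its underside.
- pump_button (a joint): Travel of the green button: 0 = up, 0.006 m = fully down; it springs back. Fully down takes 5 N.
- pump_button_top (a point): Centre of the top face of the green button (radius 17 mm), 76 mm above the bench when up, 10 mm proud of its black housing ring (radius 25 mm); it is pressed straight down.
- tip_box: Fixed blue pipette-tip box, 112 x 72 mm, 81 mm high, on the other side of the station. Origin: centre of its underside.
- tape_roll: Loose roll of beige tape, 66 mm across, 19 mm high, bystander. Origin: centre of its underside.
- dropper: Loose dropper bottle with red cap, 22 mm across, 62 mm high, bystander. Origin: centre of its underside.
- marker: Loose blue marker pen lying on the bench, 126 mm long, 15 mm high, bystander. Origin: centre of its underside.
Not all that is in view belongs to the job. What is shaped like the pump but orange or pink is not meant.

How it is judged:
On the way, in this order (a step that is already met when the one before it is completed fails the run):
1. the pointer points at the blue-capped bottle (y of bottle_3 in the frame of pointer_pivot between -0.018 and 0.018 m and x of bottle_3 in the frame of pointer_pivot above 0.1 m and velocity of joint pointer between -0.05 and 0.05 rad/s), for 0.3 s.
2. the green button is pressed all the way down (value of joint pump_button above 0.0045 m), for 0.05 s.
3. the button is let up again (value of joint pump_button below 0.0015 m), for 0.1 s.
At the end, for the whole second after the job is handed in: The line of the pointer passes within 18 mm of the middle of the blue-capped bottle, on the tip's side, and the pointer is at rest; the button is up again; bottles and bystanders are within 20 mm of where they stood and the bottles upright (all of step 1 and value of joint pump_button below 0.0015 m and distance of each of bottle_1, bottle_2, bottle_3, tape_roll, dropper, marker from where it was at the start of the episode below 0.02 m and angle between each of bottle_1, bottle_2, bottle_3's own z axis and vertical below 0.2 rad); the robot touches nothing.
It fails at once if the button is pressed while the pointer is not at the blue-capped bottle (value of joint pump_button above 0.003 m and not (y of bottle_3 in the frame of pointer_pivot between -0.018 and 0.018 m and x of bottle_3 in the frame of pointer_pivot above 0.1 m)).
It fails at once if the pointer arm is pinched (both of its sides touched at once) (contact force between each of pointer_left_side, pointer_right_side and the fingers above 0.5 N).
It fails at once if a bottle is moved, lifted or tipped (distance of any of bottle_1, bottle_2, bottle_3 from where it was at the start of the episode above 0.02 m or angle between any of bottle_1, bottle_2, bottle_3's own z axis and vertical above 0.3 rad).
It fails at once if a loose bystander is moved or lifted (distance of any of tape_roll, dropper, marker from where it was at the start of the episode above 0.02 m).
It also fails if it takes over 48 s, if anything falls off the work surface, if the arm or the gripper's body presses on something with over 40 N, if the wrist force passes 120 N, or if a joint passes its speed limit or range.

## Working session

There is one attempt and no reset: what is moved stays moved. The work goes in short steps, Python scripts to look and compute and a tool call to move; the robot and the scene stay as the last step left them, time stands still between calls to the robot, and variables do not carry over. Pictures are saved under pics/ and viewed, at most 10 in all, crops included, and the job is handed in when it is done.

Besides the shell and the picture viewer there is one more tool, called after "Request:" as name(argument=value, ...), one argument or row to a line, values as JSON. carry_out: Moves the arm, as the interface text tells. Its arguments: {"type":"object","properties":{"increments":{"type":"array","items":{"type":"array"}}},"required":["increments"]}

```bash
mkdir -p pics; cat > h.py <<'E'
import numpy as np,cv2
from bench import robot
def ray(n,u,v,c=None):
    c=c or robot.get_calibration(n); f=192/np.tan(np.radians(c["vfov"])/2)
    T=np.array(c["T"]); d=T[:3,:3]@np.array([(u-c["cx"])/f,(v-c["cy"])/f,1]); return T[:3,3],d/np.linalg.norm(d)
def onz(n,u,v,z,c=None):
    o,d=ray(n,u,v,c); return o+d*(z-o[2])/d[2]
def two(a,b):
    (o,d),(p,e)=a,b; A=np.c_[d,-e]; s=np.linalg.lstsq(A,p-o,rcond=None)[0]
    P=o+d*s[0];Q=p+e*s[1]; return (P+Q)/2,np.linalg.norm(P-Q)
def proj(n,P,c=None):
    c=c or robot.get_calibration(n); f=192/np.tan(np.radians(c["vfov"])/2)
    T=np.array(c["T"]); q=T[:3,:3].T@(np.array(P)-T[:3,3]); return c["cx"]+f*q[0]/q[2],c["cy"]+f*q[1]/q[2]
E
python3 - <<'E'
from h import *
a=robot.snapshot("scene");b=robot.snapshot("side")
cv2.imwrite("pics/scene.png",a);cv2.imwrite("pics/side.png",b)
cv2.imwrite("pics/both.png",cv2.resize(np.vstack([a,b]),(800,1200))[:1200])
for n in("scene","side"):
    c=robot.get_calibration(n);print(n,c)
o=robot.get_obs();print(o["tool_pos"],o["ee_rot"],o["time"])
E
```

```text
scene {'vfov': 45.68732788189669, 'cx': 252.1843365364742, 'cy': 195.04797692456546, 'T': array([[-0.78736292, -0.46598615,  0.4036292 ,  0.02270438],
       [-0.61641796,  0.58508239, -0.5269796 ,  0.78194231],
       [ 0.00940886, -0.66372849, -0.74791441,  1.08790308],
       [ 0.        ,  0.        ,  0.        ,  1.        ]])}
side {'vfov': 54.13916342359386, 'cx': 261.57897055352703, 'cy': 191.7569677924645, 'T': array([[-0.81194744, -0.30643028,  0.4968318 , -0.10338025],
       [-0.58371986,  0.43137529, -0.68788552,  0.9649252 ],
       [-0.00353201, -0.84853748, -0.5291235 ,  0.78289472],
       [ 0.        ,  0.        ,  0.        ,  1.        ]])}
[ 0.15707146 -0.52662893  0.21845705] [-3.13969294e+00 -1.89943930e-04  2.89759139e-01] 0.1
```

View pics/scene.png

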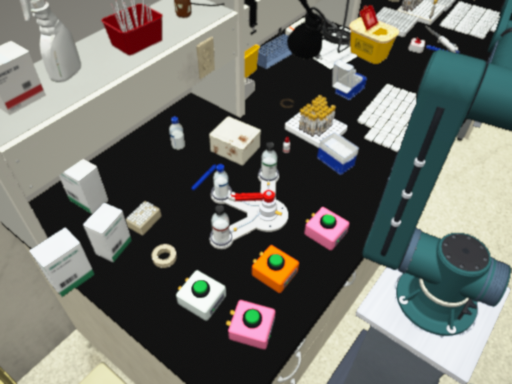

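View pics/side.png

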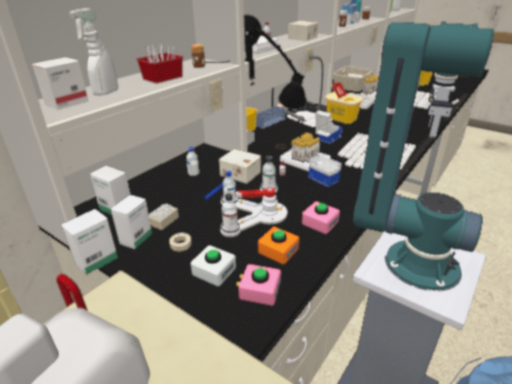

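The scene picture shows two blue-capped bottles, at (219,172) on a station ring and at (177,122) away from the station; the first fits. There are four pump-shaped boxes: white (202,293), orange (275,266), pink (252,322) and pink (327,227); the white one fits. The side picture shows the same things, with the white pump at (213,264) and the pointer hub at (270,193). I'll confirm this in a crop.

```bash
python3 - <<'E'
from h import *
a=cv2.imread("pics/scene.png");b=cv2.imread("pics/side.png")
A=cv2.resize(a[130:330,160:300],None,fx=2.8,fy=2.8,interpolation=cv2.INTER_CUBIC)
B=cv2.resize(b[130:330,180:320],None,fx=2.8,fy=2.8,interpolation=cv2.INTER_CUBIC)
cv2.imwrite("pics/crop.png",np.hstack([A,B]))
def blobs(im,lo,hi,roi):
    h=cv2.cvtColor(im,cv2.COLOR_BGR2HSV);m=cv2.inRange(h,lo,hi)
    n,l,s,c=cv2.connectedComponentsWithStats(m); x0,y0,x1,y1=roi
    return [(s[i].tolist(),c[i].round(1).tolist()) for i in range(1,n) if s[i,4]>8 and x0<c[i][0]<x1 and y0<c[i][1]<y1]
for nm,im in(("scene",a),("side",b)):
    r=(150,120,360,350)
    print(nm,"green",blobs(im,(50,120,60),(75,255,255),r)); print("red",blobs(im,(0,160,80),(4,255,255),r)); print("blue",blobs(im,(105,130,60),(125,255,255),r))
E
```

```text
scene green [([322, 215, 13, 10, 106], [328.1, 219.7]), ([269, 255, 14, 12, 134], [275.5, 260.2]), ([193, 281, 15, 13, 159], [199.9, 286.8]), ([244, 310, 16, 14, 178], [251.8, 316.4])]
red [([234, 192, 41, 10, 287], [254.1, 196.0])]
blue [([317, 149, 39, 26, 394], [334.5, 162.3]), ([191, 163, 34, 27, 238], [207.7, 174.3])]
side green [([317, 202, 9, 10, 66], [321.6, 207.0]), ([273, 231, 11, 8, 74], [278.4, 234.7]), ([207, 251, 12, 9, 88], [212.5, 254.9]), ([254, 269, 13, 10, 104], [259.7, 273.8])]
red [([239, 189, 36, 9, 216], [255.6, 192.9])]
blue [([319, 127, 23, 16, 119], [331.5, 136.2]), ([308, 169, 32, 17, 270], [323.5, 177.2]), ([227, 172, 4, 4, 13], [228.2, 173.5]), ([204, 183, 18, 17, 108], [212.7, 191.6])]
```

View pics/crop.png

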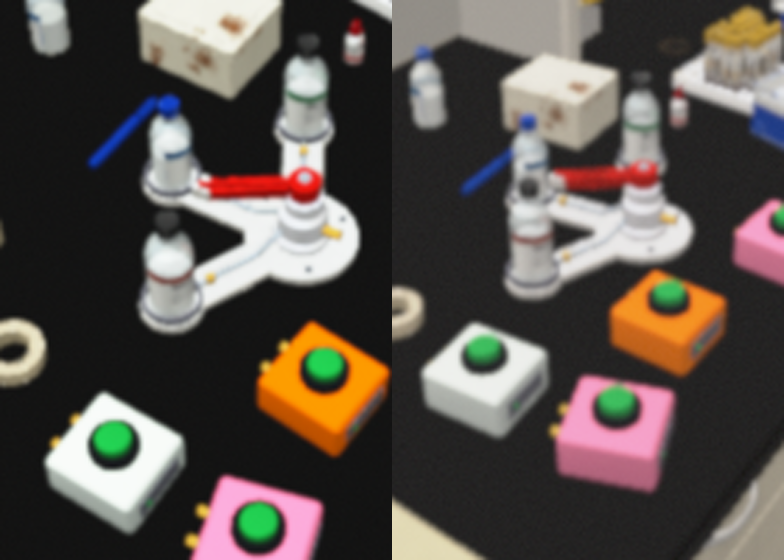

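The crop confirms it. The blue-capped bottle on the station is in the middle ring (crop 168,105), between the green-banded and red-banded ones. The white pump is at crop (113,445). The red pointer runs from its hub (305,183) to the tip (203,187).

```bash
python3 - <<'E'
from h import *
S=lambda x,y:(160+(x+.5)/2.8-.5,130+(y+.5)/2.8-.5)
D=lambda x,y:(180+(x-392+.5)/2.8-.5,130+(y+.5)/2.8-.5)
pts={"hub":(S(305,183),D(644,172)),"tip":(S(203,187),D(558,180)),"bluecap":(S(168,104),D(528,122)),
"greenbandcap":(S(307,48),D(641,84)),"redbandcap":(S(167,224),D(529,188)),"btn":((199.9,286.8),(212.5,254.9)),"orange":((275.5,260.2),(278.4,234.7)),"pinkA":((251.8,316.4),(259.7,273.8)),"dropper":(S(355,28),D(679,93))}
for k,(s,d) in pts.items(): print(k,*[x.round(4) if hasattr(x,'round') else x for x in two(ray("scene",*s),ray("side",*d))])
print("btn z.076",onz("scene",199.9,286.8,.074),onz("side",212.5,254.9,.074))
print("tip .089",onz("scene",*S(203,187),.092),onz("side",*D(558,180),.092))
print("hub",onz("scene",*S(305,183),.105),onz("side",*D(644,172),.105))
print("cap", onz("scene",*S(168,104),.127),onz("side",*D(528,122),.127))
print("foot rings: blue", onz("scene",*S(172,182),.015),"red",onz("scene",*S(170,307),.015),"green",onz("scene",*S(304,128),.015))
print("col base",onz("scene",*S(303,233),.03))
print(robot.get_obs()["wrist_force"])
E
```

```text
hub [0.5198 0.0544 0.0976] 0.0001
tip [0.6051 0.1179 0.0874] 0.0002
bluecap [0.6898 0.0725 0.1216] 0.0007
greenbandcap [ 0.6188 -0.0806  0.1336] 0.0008
redbandcap [0.5746 0.207  0.1337] 0.0006
btn [0.4853 0.39   0.0667] 0.001
orange [0.3814 0.2076 0.0694] 0.0002
pinkA [0.3323 0.3721 0.0659] 0.0003
dropper [ 0.6447 -0.2182  0.0535] 0.0007
btn z.076 [0.48237307 0.39310483 0.074     ] [0.47891926 0.39558359 0.074     ]
tip .089 [0.60233926 0.12086745 0.092     ] [0.60046801 0.12350794 0.092     ]
hub [0.51611803 0.05983509 0.105     ] [0.51301695 0.06418247 0.105     ]
cap [0.68638051 0.07669251 0.127     ] [0.68308059 0.07961866 0.127     ]
foot rings: blue [0.67918657 0.0856861  0.015     ] red [0.56807954 0.21827105 0.015     ] green [ 0.6136113  -0.07454625  0.015     ]
col base [0.51262538 0.06354617 0.03      ]
[ 0.46566408 -1.66766278  0.11905902]
```

Two-view check: hub (0.517,0.058), tip (0.603,0.120), blue bottle (0.687,0.076), button (0.483,0.392). The heights and the 165 mm spacing fit the text. The pointer is at about +0.5 rad relative to the station, so I push it clockwise from its left side, with closed fingers.

Request:
carry_out(
  increments=[
    [255, [0, 0, 0], 5.25],
    [255, [0, 0, 0], 5.25],
    [255, [28, -38, 0], 0],
    [255, [28, -38, 0], 0],
    [255, [28, -38, 0], 0],
    [255, [28, -38, 0], 0],
    [255, [28, -38, 0], 0],
    [255, [28, -38, 0], 0],
  ],
)

```text
time: 0.9
tool_pos: [0.3003, -0.2806, 0.219]
ee_rot: [-3.141, 0.0, 0.106]
wrist_force: [1.0, -0.2, 0.4]
width: 0.0335
finger_force: 0.0
```

Request:
carry_out(
  increments=[
    [255, [28, -38, 0], 0],
    [255, [28, -38, 0], 0],
    [255, [28, -38, 0], 0],
    [255, [28, -38, 0], 0],
    [255, [28, -38, 0], 0],
    [255, [28, -38, 0], 0],
    [255, [28, -38, 0], 0],
    [255, [28, -38, 0], 0],
  ],
)

```text
time: 1.7
tool_pos: [0.4907, 0.0456, 0.219]
ee_rot: [3.141, 0.001, 0.107]
wrist_force: [1.0, -0.2, -0.4]
width: 0.0005
finger_force: 0.0
```

Request:
carry_out(
  increments=[
    [255, [24, -28, 0], 0],
    [255, [23, -28, 0], 0],
    [255, [23, -29, 0], 0],
    [255, [0, 0, 0], 0],
  ],
)

```text
time: 2.1
tool_pos: [0.5517, 0.1389, 0.2175]
ee_rot: [-3.14, 0.002, 0.111]
wrist_force: [0.3, 0.1, -0.1]
width: 0.0007
finger_force: 0.0
```

```bash
python3 - <<'E'
from h import *
c=robot.get_calibration("wrist");w=robot.snapshot("wrist");cv2.imwrite("pics/w1.png",w)
np.save("w1.npy",c,allow_pickle=True);print(c)
for n,P in(("hub",(.517,.058,.105)),("tip",(.603,.12,.092)),("cap",(.687,.076,.127)),("fingertip",(.552,.138,.205))):print(n,proj("wrist",P,c))
E
```

```text
{'vfov': 61.62944227498689, 'cx': 256.07450812934275, 'cy': 187.89414697764448, 'T': array([[ 0.11091217, -0.95081533, -0.28922084,  0.63654133],
       [-0.99382938, -0.10648729, -0.03104209,  0.14672925],
       [-0.00128305,  0.29087912, -0.95675895,  0.38353484],
       [ 0.        ,  0.        ,  0.        ,  1.        ]])}
hub (np.float64(335.8339210866595), np.float64(232.4886551034618))
tip (np.float64(281.8944812827165), np.float64(132.22075385888607))
cap (np.float64(361.3522104035621), np.float64(28.958093803186046))
fingertip (np.float64(255.29714681329648), np.float64(236.2609547122456))
```

View pics/w1.png

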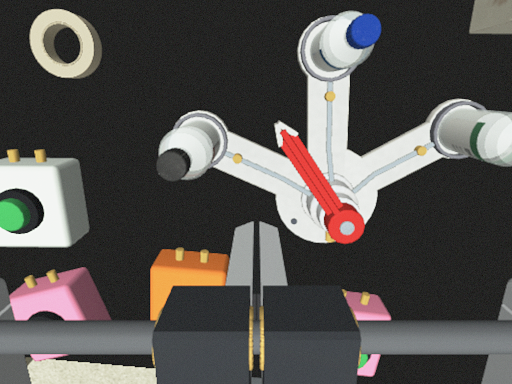

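The wrist view shows the hub at (347,227), the tip at (277,127), the blue cap at (364,30) with its ring at (331,48), and the fingertips at (257,223). The fingers are left of the pointer with clear space there.

```bash
python3 - <<'E'
from h import *
c=np.load("w1.npy",allow_pickle=True).item()
for n,u,v,z in(("hub",347,228,.108),("tip",277,125,.089),("arm mid",312,172,.099),("cap",364,30,.130),("ring",331,48,.020),("ringR",200,136,.020),("ringG",463,129,.02),("btn",11,215,.076)):print(n,onz("wrist",u,v,z,c).round(4))
S=lambda x,y:(160+(x+.5)/2.8-.5,130+(y+.5)/2.8-.5)
print(two(ray("wrist",347,228,c),ray("scene",*S(305,183))),two(ray("wrist",364,30,c),ray("scene",*S(168,104))))
E
```

```text
hub [0.5239 0.0495 0.108 ]
tip [0.6086 0.125  0.089 ]
arm mid [0.5712 0.0886 0.099 ]
cap [0.686  0.0748 0.13  ]
ring [0.6868 0.0742 0.02  ]
ringR [0.5803 0.2044 0.02  ]
ringG [ 0.6207 -0.0872  0.02  ]
btn [0.4867 0.3834 0.076 ]
(array([0.52058267, 0.04848667, 0.09517914]), np.float64(0.0071877847877439205)) (array([0.68770555, 0.07389494, 0.1242272 ]), np.float64(0.0019163588555534453))
```

The wrist view is consistent with the given sizes: hub (0.522,0.051), bottle 166 mm away at a heading of 0.14 rad, pointer heading 0.71 rad. I descend, then push most of the way.

Request:
carry_out(
  increments=[
    [255, [0, 0, 43], 0],
    [255, [0, 0, 43], 0],
    [255, [0, 0, 42], 0],
    [255, [0, 0, 0], 0],
  ],
)

```text
time: 2.55
tool_pos: [0.5451, 0.1335, 0.0841]
ee_rot: [3.14, 0.015, 0.105]
wrist_force: [-1.1, 0.0, -0.1]
width: 0.0005
finger_force: 0.0
```

Request:
carry_out(
  increments=[
    [255, [5, 8, 0], 0],
    [255, [5, 8, 0], 0],
    [255, [5, 8, 0], 0],
    [255, [5, 8, 0], 0],
    [255, [5, 8, 0], 0],
    [255, [5, 8, 0], 0],
    [255, [2, 2, 0], 0],
    [255, [0, 0, 0], 0],
  ],
)

```text
time: 3.35
tool_pos: [0.5885, 0.0882, 0.0911]
ee_rot: [3.14, 0.0, 0.106]
wrist_force: [-0.4, -0.5, 0.0]
width: 0.0004
finger_force: 0.0
```

```bash
python3 - <<'E'
from h import *
c=robot.get_calibration("wrist");w=robot.snapshot("wrist");cv2.imwrite("pics/w2.png",w);np.save("w2.npy",c,allow_pickle=True)
o=robot.get_obs();print(o["tool_pos"],o["wrist_force"])
E
```

```text
[0.58825191 0.08853225 0.0910375 ] [-1.01192226 -0.24493695 -0.41969043]
```

View pics/w2.png

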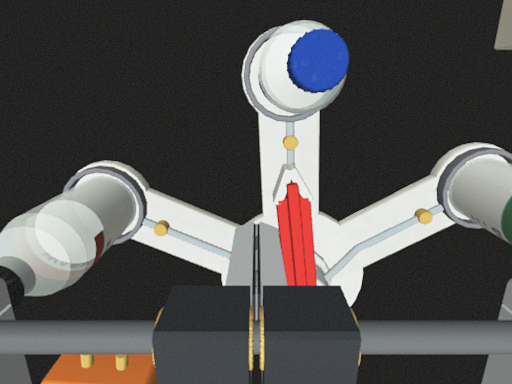

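The pointer tip is at (291,168), with the rib running to (303,285). The blue cap is at (319,61). The pointer still falls slightly to the left of the bottle.

```bash
python3 - <<'E'
from h import *
c=np.load("w2.npy",allow_pickle=True).item()
tip=onz("wrist",291,168,.089,c);a=onz("wrist",292.5,190,.101,c);b=onz("wrist",302,284,.101,c);cap=onz("wrist",319,61,.131,c);ring=onz("wrist",291,74,.02,c)
print(tip,a,b,cap,ring)
hub=np.array([.522,.051])
for h in(hub,):print(np.arctan2(*(tip[:2]-h)[::-1]),np.linalg.norm(tip[:2]-h),np.arctan2(*(cap[:2]-h)[::-1]),np.linalg.norm(cap[:2]-h))
print("rib heading",np.arctan2(*(a-b)[:2][::-1]))
d=(a-b)[:2]/np.linalg.norm((a-b)[:2]);r=cap[:2]-b[:2];print("cap lateral to rib line",d[0]*r[1]-d[1]*r[0], "hub lateral",d[0]*(hub-b[:2])[1]-d[1]*(hub-b[:2])[0])
E
```

```text
[0.63550489 0.07302613 0.089     ] [0.62689197 0.07233863 0.101     ] [0.57310825 0.05949725 0.101     ] [0.68575417 0.07405956 0.131     ] [0.68662639 0.07277686 0.02      ]
0.1916721754411393 0.11562227146234726 0.13989827813415243 0.16536980500730017
rib heading 0.23437182759641026
cap lateral to rib line -0.011995809248874672 hub lateral 0.0036040335977082227
```

About 0.06–0.08 rad remains, so I push 5 mm further and then back off to the left.

Request:
carry_out(
  increments=[
    [255, [0, 2, 0], 0],
    [255, [0, 2, 0], 0],
    [255, [0, 1, 0], 0],
    [255, [0, 0, 0], 0],
    [255, [0, 0, 0], 0],
    [255, [-4, -10, 0], 0],
    [255, [-6, -15, 0], 0],
    [255, [0, 0, 0], 0],
  ],
)

```text
time: 4.2
tool_pos: [0.5747, 0.11, 0.0915]
ee_rot: [-3.141, 0.001, 0.109]
wrist_force: [1.0, -0.2, -0.3]
width: 0.0007
finger_force: 0.0
```

Request:
carry_out(
  increments=[
    [255, [0, 0, -40], 0],
    [255, [0, 0, -40], 0],
    [255, [0, 0, -40], 0],
    [255, [0, 0, 0], 0],
  ],
)

```text
time: 4.6
tool_pos: [0.579, 0.1086, 0.2196]
ee_rot: [3.141, -0.014, 0.107]
wrist_force: [0.2, -1.4, 0.7]
width: 0.0007
finger_force: 0.0
```

```bash
python3 - <<'E'
from h import *
c=robot.get_calibration("wrist");w=robot.snapshot("wrist");cv2.imwrite("pics/w3.png",w);np.save("w3.npy",c,allow_pickle=True)
o=robot.get_obs();print(o["tool_pos"],o["wrist_force"],o["ee_rot"])
E
```

```text
[0.57770011 0.10841194 0.21601226] [ 1.36633047  0.24091355 -1.43981276] [ 3.14085986 -0.00855917  0.10704019]
```

View pics/w3.png

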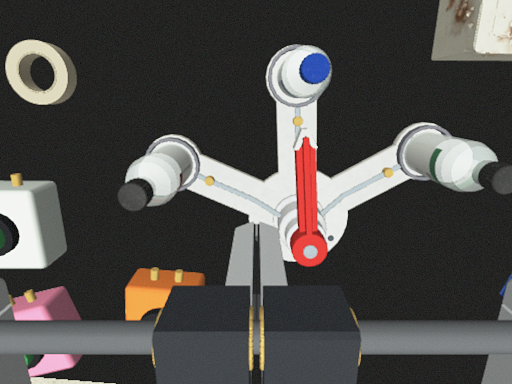

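The hub is at (310,251), the tip at (304,131), and the blue cap at (315,68) with its ring at (298,76). The pointer is close to the bottle line, which I now check in numbers.

```bash
python3 - <<'E'
from h import *
c=np.load("w3.npy",allow_pickle=True).item()
tip=onz("wrist",304,130,.089,c)[:2];a=onz("wrist",305.5,142,.101,c)[:2];b=onz("wrist",309,225,.101,c)[:2];cap=onz("wrist",315,69,.131,c)[:2];ring=onz("wrist",298,76,.02,c)[:2];hub=onz("wrist",310,251,.108,c)[:2]
print(tip,a,b,cap,ring,hub)
cr=lambda d,r:(d[0]*r[1]-d[1]*r[0])/np.linalg.norm(d)
for n,p,q in(("rib",b,a),("hub-tip",hub,tip)):
  for B in(cap,ring):print(n,cr(q-p,B-p))
c2=robot.get_calibration("wrist");print(robot.get_obs()["tool_pos"],np.array(c2["T"])[:3,3]-np.array(c["T"])[:3,3])
u,v=0,232;print("btn approx",onz("wrist",0,235,.076,c))
E
```

```text
[0.63584125 0.06902147] [0.62656301 0.06803619] [0.54844064 0.05289203] [0.68497892 0.07414851] [0.68635444 0.07306366] [0.52486268 0.04942849]
rib -0.005116448204979901
rib -0.006443249902767422
hub-tip -0.003494044009652149
hub-tip -0.004801522880486411
[0.57770011 0.10841194 0.21601226] [-3.51236698e-04 -8.13446356e-05 -4.09405487e-03]
btn approx [0.49288228 0.36775321 0.076     ]
```

The pointer line passes 5 mm from the bottle's centre, within the 18 mm limit. I go over to the white pump's button.

Request:
carry_out(
  increments=[
    [255, [-9, -41, 0], 0],
    [255, [-9, -41, 0], 0],
    [255, [-9, -41, 0], 0],
    [255, [-9, -41, 0], 0],
    [255, [-9, -41, 0], 0],
    [255, [-9, -41, 0], 0],
    [255, [-8, -42, 0], 0],
    [255, [0, 0, 0], 0],
  ],
)

```text
time: 5.45
tool_pos: [0.4804, 0.3919, 0.2087]
ee_rot: [3.141, 0.004, 0.114]
wrist_force: [0.4, -0.6, 0.0]
width: 0.0004
finger_force: 0.0
```

Request:
carry_out(
  increments=[
    [255, [0, 0, 0], 0],
    [255, [0, 0, 0], 0],
  ],
)

```text
time: 5.65
tool_pos: [0.4837, 0.3867, 0.2102]
ee_rot: [3.14, 0.002, 0.106]
wrist_force: [-0.2, -0.5, -0.5]
width: 0.0003
finger_force: 0.0
```

```bash
python3 - <<'E'
from h import *
c=robot.get_calibration("wrist");o=robot.get_obs();w=robot.snapshot("wrist");cv2.imwrite("pics/w4.png",w)
print(o["tool_pos"],o["ee_rot"])
m=cv2.inRange(cv2.cvtColor(w,cv2.COLOR_BGR2HSV),(45,110,50),(80,255,255));n,l,s,ce=cv2.connectedComponentsWithStats(m)
for i in range(1,n):
  if s[i,4]>30:
    x,y,ww,h,_=s[i];print(s[i],ce[i],onz("wrist",x+ww/2,y+h/2,.075,c))
    print("left/right/top",onz("wrist",x,y+h/2,.076,c),onz("wrist",x+ww,y+h/2,.076,c),onz("wrist",x+ww/2,y,.076,c))
E
```

```text
[0.48370777 0.38666245 0.21022664] [3.13974878e+00 1.59246872e-03 1.05681176e-01]
[237 162  35  35 969] [253.91950464 179.16718266] [0.48589151 0.38680668 0.075     ]
left/right/top [0.48438567 0.40366258 0.076     ] [0.48794533 0.36999895 0.076     ] [0.50333702 0.38863201 0.076     ]
[395 271  35  32 811] [411.92478422 286.36374846] [0.38413246 0.20458755 0.075     ]
left/right/top [0.38277486 0.22396688 0.076     ] [0.3867136  0.18646517 0.076     ] [0.40387036 0.21002149 0.076     ]
```

View pics/w4.png

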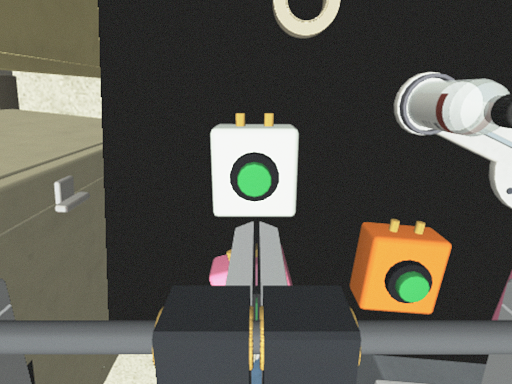

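The white pump's green button is at (254,179), which gives (0.486,0.387). It measures 34 mm across, as it should, and lies right under the fingertips. I descend and press.

Request:
carry_out(
  increments=[
    [255, [2, 0, 30], 0],
    [255, [0, 0, 30], 0],
    [255, [0, 0, 30], 0],
    [255, [0, 0, 20], 0],
    [255, [0, 0, 4], 0],
    [255, [0, 0, 0], 0],
    [255, [0, 0, 0], 0],
    [255, [0, 0, 0], 0],
  ],
)

```text
time: 6.5
tool_pos: [0.4869, 0.3884, 0.0996]
ee_rot: [-3.14, -0.003, 0.106]
wrist_force: [-0.6, 1.4, 0.7]
width: 0.0004
finger_force: 0.0
```

Request:
carry_out(
  increments=[
    [255, [0, 0, 7], 0],
    [255, [0, 0, 3], 0],
    [255, [0, 0, 2], 0],
    [255, [0, 0, 2], 0],
    [255, [0, 0, 2], 0],
    [255, [0, 0, 1], 0],
    [255, [0, 0, 0], 0],
    [255, [0, 0, 0], 0],
  ],
)

```text
time: 7.3
tool_pos: [0.4864, 0.3884, 0.0842]
ee_rot: [-3.14, -0.003, 0.107]
wrist_force: [-2.3, -1.7, 13.8]
width: 0.0008
finger_force: 6.5
```

At 13.8 N and tips at 70 mm the button is fully down. I release it and rise well clear.

Request:
carry_out(
  increments=[
    [255, [0, 0, -5], 0],
    [255, [0, 0, -15], 0],
    [255, [0, 0, -40], 0],
    [255, [0, 0, -40], 0],
    [255, [0, 0, -20], 0],
    [255, [0, 0, 0], 0],
    [255, [0, 0, 0], 0],
    [255, [0, 0, 0], 0],
  ],
)

```text
time: 8.1
tool_pos: [0.4847, 0.3874, 0.1975]
ee_rot: [3.139, 0.005, 0.106]
wrist_force: [-0.1, -0.2, 0.3]
width: 0.0003
finger_force: 0.0
```

```bash
python3 - <<'E'
from h import *
a=robot.snapshot("scene");b=cv2.imread("pics/scene.png")
A=[cv2.resize(i[100:330,140:350],None,fx=1.9,fy=2.4,interpolation=cv2.INTER_CUBIC) for i in(b,a)]
cv2.imwrite("pics/end.png",np.hstack(A))
print(robot.get_obs()["wrist_force"],robot.get_obs()["tool_pos"])
E
```

```text
[-0.51025666  0.09682165 -0.30603285] [0.48464096 0.38737162 0.1974303 ]
```

View pics/end.png

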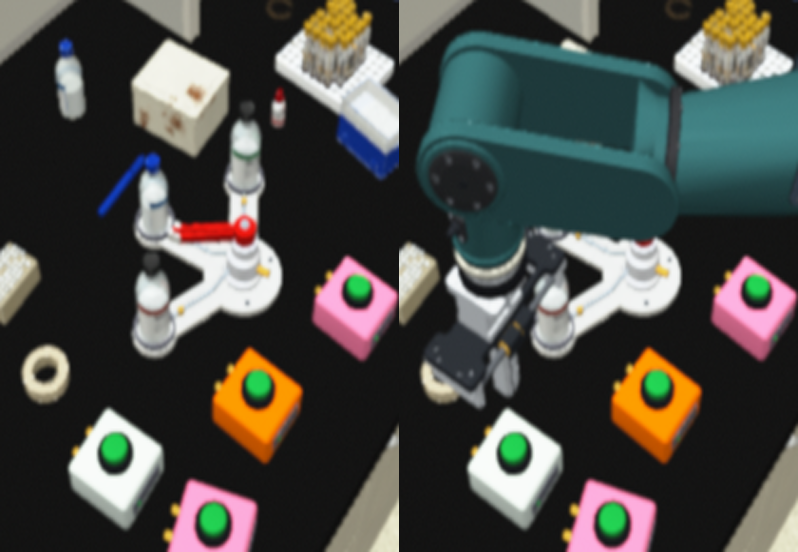

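In the right half (now), the white pump's button at crop (513,453) is up and the red-banded bottle stands where it did. The arm hides the pointer, but nothing has touched it since it was measured. I hand in.

```bash
python3 -c "
from bench import robot
print(robot.close_job())"
```

```text
the job is handed in; nothing more can be done
None
```

The job is handed in, with no verdict returned: the pointer was last measured about 5 mm off the blue-capped bottle's centre (limit 18 mm), the white pump's button was pressed fully (13.8 N) and is up again, and I saw nothing disturbed, though the arm hid the pointer and some bottles in the final picture.

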